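Load the ignition-module tester and clamp it to the click

ROBOT

A 6-joint arm with a two-finger parallel gripper is mounted at the origin on the work surface. World frame = base frame: x ahead of the robot, y to its left, z up, the work surface at z = 0. Lengths are in m, angles in degrees, forces in N, time in s.
With the tool pointing down it reaches from about 0.3 to 0.875 m from the base axis. Payload 4.2 kg.
Tool frame: the origin (TCP) lies midway between the tips of the shut fingers; the grasp point (between the pads) lies 19 mm behind it; z points along the fingers, x is the direction in which the jaws open and shut, and the axes are right-handed (so a half turn about z gives the same grasp; the last joint's range is limited). The gripper opens to 85 mm and grips with 20 to 120 N. Pads are 22 mm wide; open, the fingers measure 114 mm over their backs; the gripper's body (76 mm by 85 mm) begins 54 mm behind the grasp point. The pads swing forward as they close: fully open they stand 13 mm farther back than shut.
Start: joints at [-68.354, 18.312, 89.639, -0, 72.044, -1.146], TCP at [0.223, -0.53, 0.231] pointing down, gripper open.
Joint ranges: [-177.97, 177.97], [-48.28, 115.42], [12.27, 149.76], [-77.06, 257.06], [2.81, 150.46], [-146.56, 146.56]. Speed limits (degrees/s): [147.25, 147.25, 180, 180, 180, 180].

INTERFACE

Orientations are given as a 3x3 rotation matrix whose columns are the frame's x, y, z axes.
In Python, from station import bot gives the robot as it stands. Calls block until the motion is done:
- bot.movep(position, orientation): joint-space move of the TCP to a pose.
- bot.move_linear(position, orientation=None, feed=0.15, guard=None): straight line of the TCP; orientation=None keeps the orientation; feed is the mean speed in m/s. With guard (N) it stops when the force on the tool has changed by that much, and returns True; else False.
- bot.movej(angles): joint-space move.
- bot.set_gripper(opening, grip_force=None): finger opening in m; grip_force is the grip in N (None keeps the last); returns when the fingers have stopped.
- bot.wait(seconds).
- bot.ik(position, orientation): joint angles nearest the present ones, or None.
- bot.get_state(): the state.
- bot.read_camera(name): name is "side" or "top" or "wrist"; returns a dict with "color" (384x512x3 uint8, red, green, blue), "camera_matrix" (3x3 intrinsics, pixels), "position" and "attitude" of the camera in the world; the wrist camera has in their place "mount" (4x4, takes a point from camera to tool coordinates, whose origin is the TCP and whose axes are the tool frame's). Camera axes: x right, y down, z forward; pixel columns grow to the right and rows downward; lengths in m; the calibration is good to about 2 mm. The wrist camera is an equidistant fisheye: a pixel r from the principal point sees the ray r / f radians off the axis. A picture is of the moment at which its call begins: read the wrist's pose just before it. There is no depth.
A pose or a line that the arm cannot do raises bot.MotionError and nothing moves.
- bot.job_done(): hands the job in, once; it reports no verdict.
The state is a dict: "t": time; "joints": joint angles; "qvel": joint speeds; "tau": joint torques, N m; "ee_pos": TCP position; "eef_rot": TCP orientation; "ft_force": force on the tool from outside, world axes, zero at the start; "ft_torque": the same for the moment, N m; "grip_width": finger opening in m.
Only numpy, scipy, OpenCV 4.12 (cv2) and the standard library are available. Lean on these libraries where they do the work, as an engineer would, in place of code of your own. Each camera call takes 0.05 s, during which the arm holds its last target.

TASK

First swing the tester's clamp arm about a quarter turn clear of the posts by turning its knob anticlockwise (seen from above), then plug every ignition module that is on the bench upright and fully home into a socket of the tester (any free socket), and lay the retaining bar centred in the saddles of the tester's two posts, handle up. Finally turn the knob clockwise until the arm has swung fully over the end of the bar and the knob slips and clicks, and stop there, before it has slipped a quarter turn. Leave the spray can, screwdriver, carburettor and float bowl where they are.

Things in the scene. Friction and masses are not known exactly. Their poses are not given: they have to be found in the camera images.
- tester: Tester, fixed: grey housing, x -45..45, y -113..195 mm, 50 mm high; three sockets in a row along y in its top, a steel post at y = -96 and +96, clamp pillar at y = +165. Posts are 14 (y) x 56 (x) mm; each ends in a saddle, floor at z = 106 mm, 28 mm wide in x between ears 10 mm high. Origin: underside, below the middle socket; z up.
- socket0 (a point): Socket 0: centre of its mouth, in the housing's top (tester y = -56 mm), axes as the tester's. Hole 59 (x) x 43 (y) mm, 20 mm deep, with a 3 mm chamfer, sides parallel to the tester's axes. A module is home when its body sits on the housing: its underside 18 mm below this point, its top 50 mm above it.
- socket1 (a point): Socket 1: centre of its mouth, in the housing's top (tester y = 0 mm), axes as the tester's. Hole 59 (x) x 43 (y) mm, 20 mm deep, with a 3 mm chamfer, sides parallel to the tester's axes. A module is home when its body sits on the housing: its underside 18 mm below this point, its top 50 mm above it.
- socket2 (a point): Socket 2: centre of its mouth, in the housing's top (tester y = 56 mm), axes as the tester's. Hole 59 (x) x 43 (y) mm, 20 mm deep, with a 3 mm chamfer, sides parallel to the tester's axes. A module is home when its body sits on the housing: its underside 18 mm below this point, its top 50 mm above it.
- module0: Ignition module, black with a raised grip block on top and a grey block plug below, standing on the plug. From below: plug 56 (its x) x 40 (y) x 18 mm high; body 64 x 48 x 20; grip block 26 (x) x 36 (y) x 30; 68 mm tall. Origin: centre of the plug's underside, z up. About 160 g. A half turn about z fits the socket as well. Grasp the grip block across its 26 mm x faces. May be absent (None).
- module1: Ignition module, black with a raised grip block on top and a grey block plug below, standing on the plug. From below: plug 56 (its x) x 40 (y) x 18 mm high; body 64 x 48 x 20; grip block 26 (x) x 36 (y) x 30; 68 mm tall. Origin: centre of the plug's underside, z up. About 160 g. A half turn about z fits the socket as well. Grasp the grip block across its 26 mm x faces. May be absent (None).
- module2: Ignition module, black with a raised grip block on top and a grey block plug below, standing on the plug. From below: plug 56 (its x) x 40 (y) x 18 mm high; body 64 x 48 x 20; grip block 26 (x) x 36 (y) x 30; 68 mm tall. Origin: centre of the plug's underside, z up. About 160 g. A half turn about z fits the socket as well. Grasp the grip block across its 26 mm x faces. May be absent (None).
- module3: Ignition module, black with a raised grip block on top and a grey block plug below, standing on the plug. From below: plug 56 (its x) x 40 (y) x 18 mm high; body 64 x 48 x 20; grip block 26 (x) x 36 (y) x 30; 68 mm tall. Origin: centre of the plug's underside, z up. About 160 g. A half turn about z fits the socket as well. Grasp the grip block across its 26 mm x faces. May be absent (None).
- bar: Retaining bar: flat aluminium bar 250 (its x) x 22 (y) x 12 mm with a black handle block on the middle of its top, 44 (x) x 20 (y) x 36 mm high; starts lying on the bench, handle up. Origin: centre of the underside. About 180 g. In place it lies along the tester's y, either way round.
- bar_grip (a point): Point in the bar's handle to grip, 34 mm above the bar's underside (14 mm below the handle's top); grasp across the 20 mm y faces.
- saddle (a point): Midway between the two saddle floors, 106 mm above the bench: where the centre of the bar's underside belongs. Axes as the tester's. Plugged modules end 4 mm below it.
- clamp (a joint): Angle of the clamp arm (rad): 0 = closed against its stop, pointing along the tester's -y over the end of the bar; positive = swung open anticlockwise seen from above (starts 0.05 to 0.35, in the bar's way; open stop at 3.0). Turns with the knob, drag 0.05 N m, stays where left. The arm is 64 mm long and passes 3 mm above the bar.
- clamp_tip (a point): Point near the outer end of the clamp arm, 60 mm from the pillar's axis.
- knob (a joint): Slip of the knob against the clamp arm (rad): starts 0 and stays 0 while the arm turns with the knob; once the arm is at its closed stop the knob slips clockwise at 0.25 N m and this grows (a click about every 15 degrees). It does not run back: anticlockwise the knob always takes the arm along.
- knob_grip (a point): Point on the knob's upright axis at the height to grip, 158 mm above the bench. Round fluted black knob 44 mm across, from 132 to 176 mm above the bench, with a light pointer line on top. It sits on the clamp arm and turns with it (clockwise from above closes); can be gripped at any angle.
- spray_can: Bystander: spray can 66 mm across, 190 mm tall. Origin: underside centre.
- screwdriver: Bystander: screwdriver 200 mm long lying on the bench.
- carburettor: Bystander: aluminium carburettor, about 80 x 100 x 85 mm. Origin: underside centre.
- float_bowl: Bystander: open aluminium float bowl 75 x 95 x 45 mm. Origin: underside centre.
Mind the look-alikes: they are no part of the job. Leave any blue or red look-alike of the module2 alone.

How it is judged (in metres and radians):
On the way, in this order (a step that is already met when the one before it is completed fails the run):
1. the clamp arm is swung clear (at least 1.1 rad open) (value of joint clamp above 1.1 rad), for 0.1 s.
2. every module present is plugged home in a socket (((horizontal distance between module0 and socket0 below 0.005 m and z of module0 in the frame of socket0 below -0.0145 m and angle between module0's own z axis and vertical below 0.08 rad) or (horizontal distance between module0 and socket1 below 0.005 m and z of module0 in the frame of socket1 below -0.0145 m and angle between module0's own z axis and vertical below 0.08 rad) or (horizontal distance between module0 and socket2 below 0.005 m and z of module0 in the frame of socket2 below -0.0145 m and angle between module0's own z axis and vertical below 0.08 rad)) and ((horizontal distance between module1 and socket0 below 0.005 m and z of module1 in the frame of socket0 below -0.0145 m and angle between module1's own z axis and vertical below 0.08 rad) or (horizontal distance between module1 and socket1 below 0.005 m and z of module1 in the frame of socket1 below -0.0145 m and angle between module1's own z axis and vertical below 0.08 rad) or (horizontal distance between module1 and socket2 below 0.005 m and z of module1 in the frame of socket2 below -0.0145 m and angle between module1's own z axis and vertical below 0.08 rad)) and ((horizontal distance between module2 and socket0 below 0.005 m and z of module2 in the frame of socket0 below -0.0145 m and angle between module2's own z axis and vertical below 0.08 rad) or (horizontal distance between module2 and socket1 below 0.005 m and z of module2 in the frame of socket1 below -0.0145 m and angle between module2's own z axis and vertical below 0.08 rad) or (horizontal distance between module2 and socket2 below 0.005 m and z of module2 in the frame of socket2 below -0.0145 m and angle between module2's own z axis and vertical below 0.08 rad)) and ((horizontal distance between module3 and socket0 below 0.005 m and z of module3 in the frame of socket0 below -0.0145 m and angle between module3's own z axis and vertical below 0.08 rad) or (horizontal distance between module3 and socket1 below 0.005 m and z of module3 in the frame of socket1 below -0.0145 m and angle between module3's own z axis and vertical below 0.08 rad) or (horizontal distance between module3 and socket2 below 0.005 m and z of module3 in the frame of socket2 below -0.0145 m and angle between module3's own z axis and vertical below 0.08 rad))), for 0.2 s.
3. the retaining bar lies in both saddles (horizontal distance between bar and saddle below 0.016 m and z of bar in the frame of saddle between -0.004 and 0.004 m and angle between bar's own z axis and vertical below 0.06 rad and angle between the x axis of bar and the y axis of tester, either way round below 0.08 rad), for 0.2 s.
4. the clamp arm is closed over the bar and the knob has slipped (value of joint clamp below 0.08 rad and value of joint knob above 0.12 rad), for 0.1 s.
At the end, for the whole second after the job is handed in: Every module present is home in a socket (5 mm sideways, plug 14.5 mm deep or more, tilt under 0.08 rad); the bar rests in both saddles (within 16 mm of centred, 4 mm in height, 0.08 rad); the clamp arm is within 0.08 rad of closed; the knob has slipped 0.12 to 1.57 rad (all of step 2 and all of step 3 and all of step 4 and linear speed of each of bar, module0, module1, module2, module3 below 0.02 m/s and value of joint knob below 1.57 rad); the robot touches nothing.
It fails at once if the knob slips a quarter turn (1.57 rad) or more (value of joint knob above 1.57 rad).
It fails at once if a bystander is moved by more than 30 mm (distance of any of spray_can, screwdriver, carburettor, float_bowl from where it was at the start of the episode above 0.03 m).
Of module0, module1, module2, module3 only 2 to 3 are there at a start; the rules pass over those that are not, and their reading is None.
At some moment in a run one of module0, module1, module2, module3, bar may be knocked a few centimetres aside while the robot is not near it.
It also fails if it takes over 184 s, if anything falls off the work surface, if the arm or the gripper's body presses on something with over 40 N, if the wrist force passes 120 N, or if a joint passes its speed limit or range.

## Working session

There is one attempt and no reset: what is moved stays moved. The work goes in short steps, each a Python script; the robot and the scene stay as the last script left them, time stands still between calls to the robot, and variables do not carry over. Pictures are saved under pics/ and viewed, and the job is handed in when it is done.

```bash
ls; mkdir -p pics
cat > h.py <<'E'
import numpy as np, cv2
from station import bot
def snap(name, fn):
    s=bot.get_state(); im=bot.read_camera(name)
    cv2.imwrite(f'pics/{fn}.png', im['color'][:,:,::-1])
    d={k:np.array(v) for k,v in im.items()}; d['ee_pos']=np.array(s['ee_pos']); d['eef_rot']=np.array(s['eef_rot'])
    np.savez(f'pics/{fn}.npz', **d); return d
def load(fn): return dict(np.load(f'pics/{fn}.npz'))
def ray(d,uv):
    K=d['camera_matrix']; u,v=uv
    if 'mount' in d:
        dx=(u-K[0,2])/K[0,0]; dy=(v-K[1,2])/K[1,1]; r=np.hypot(dx,dy)
        c=np.array([dx/r*np.sin(r),dy/r*np.sin(r),np.cos(r)]) if r>1e-9 else np.array([0,0,1.])
        M=d['mount']; R=d['eef_rot']@M[:3,:3]; o=d['ee_pos']+d['eef_rot']@M[:3,3]
        return o,R@c
    c=np.array([(u-K[0,2])/K[0,0],(v-K[1,2])/K[1,1],1.])
    return d['position'],d['attitude']@c
def px(d,uv,z):
    o,r=ray(d,uv); return o+r*(z-o[2])/r[2]
def proj(d,P):
    K=d['camera_matrix']; P=np.asarray(P,float)
    if 'mount' in d:
        M=d['mount']; R=d['eef_rot']@M[:3,:3]; o=d['ee_pos']+d['eef_rot']@M[:3,3]
        c=R.T@(P-o); th=np.arctan2(np.hypot(c[0],c[1]),c[2]); h=np.hypot(c[0],c[1])
        return np.array([K[0,2]+K[0,0]*th*c[0]/h,K[1,2]+K[1,1]*th*c[1]/h])
    c=d['attitude'].T@(P-d['position']); return np.array([K[0,2]+K[0,0]*c[0]/c[2],K[1,2]+K[1,1]*c[1]/c[2]])
def crop(fn,x0,y0,x1,y1,k,out):
    im=cv2.imread(f'pics/{fn}.png')[y0:y1,x0:x1]; cv2.imwrite(f'pics/{out}.png',cv2.resize(im,None,fx=k,fy=k,interpolation=cv2.INTER_CUBIC))
E
python3 - <<'E'
from h import *
for n in('top','side','wrist'):
    d=snap(n,n+'0'); print(n,d['camera_matrix'],d.get('position'),d.get('attitude'),d.get('mount'))
print(bot.get_state())
E
```

```text
pics
top [[446.91448868   0.         254.16521742]
 [  0.         446.91448868 192.54988366]
 [  0.           0.           1.        ]] [ 0.34907631 -0.03698984  1.57815811] [[ 0.02062793 -0.98829461  0.15115636]
 [-0.99935959 -0.0248036  -0.02579148]
 [ 0.0292388  -0.15052753 -0.98817334]] None
side [[494.55397489   0.         250.287467  ]
 [  0.         494.55397489 194.66451896]
 [  0.           0.           1.        ]] [-0.27587148  0.99206792  0.91701077] [[-0.78641649 -0.32063908  0.52795803]
 [-0.61769141  0.40470896 -0.67429072]
 [ 0.00253461 -0.85638848 -0.51632581]] None
wrist [[297.31863964   0.         254.61860538]
 [  0.         297.31863964 197.80602846]
 [  0.           0.           1.        ]] None None [[ 9.99999798e-01  4.56878697e-04 -4.41464529e-04 -4.57311364e-04]
 [-3.06306762e-04  9.55493186e-01  2.95013014e-01 -7.48231400e-02]
 [ 5.56601511e-04 -2.95012819e-01  9.55493133e-01 -1.41654501e-01]
 [ 0.00000000e+00  0.00000000e+00  0.00000000e+00  1.00000000e+00]]
{'t': 0.15, 'joints': array([-6.83547145e+01,  1.83416250e+01,  8.96875997e+01, -7.56261173e-04,
        7.20451276e+01, -1.14666482e+00]), 'qvel': array([-0.01536709,  0.01377421, -0.25545359,  0.02301672, -0.01446381,
       -0.03679812]), 'tau': array([ 6.50456627e-05, -4.15842390e+01, -2.34345120e+01, -8.14149303e-05,
        5.95602804e-03,  1.16839948e-05]), 'ee_pos': array([ 0.22261022, -0.52978712,  0.23071011]), 'eef_rot': array([[ 3.87389507e-01, -9.21916010e-01, -4.90337161e-04],
       [-9.21915227e-01, -3.87389817e-01,  1.20155489e-03],
       [-1.29768431e-03, -1.34204611e-05, -9.99999158e-01]]), 'ft_force': array([-0.78658725, -0.68814731,  0.24549244]), 'ft_torque': array([0.00748542, 0.01583081, 0.04505062]), 'grip_width': 0.08491433605186115}
```

View pics/top0.png

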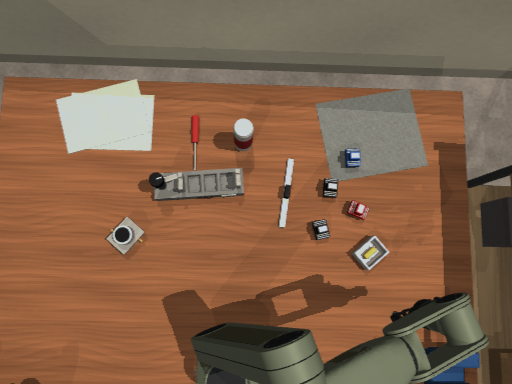

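View pics/side0.png

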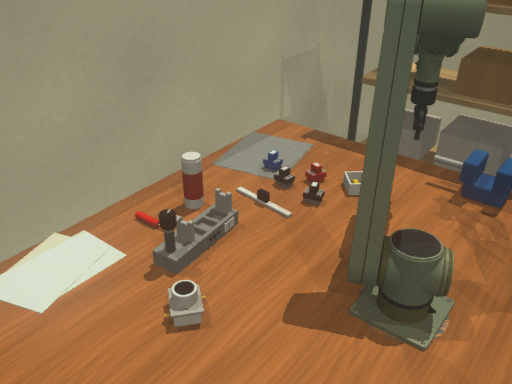

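View pics/wrist0.png

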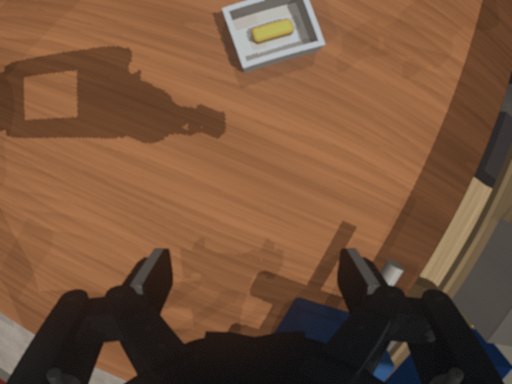

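Run:
```python
from h import *
crop('top0',140,160,250,210,7,'c1'); crop('top0',270,140,390,275,5,'c2')
d=load('top0')
for n,uv,z in [('knob',(157,181),.17),('m0',(331,188),.068),('m1',(321,229),.068),('bar',(287,192),.04)]: print(n,px(d,uv,z))
```

```text
knob [0.59387024 0.23610694 0.17      ]
m0 [ 0.60255688 -0.34060426  0.068     ]
m1 [ 0.46071682 -0.30574337  0.068     ]
bar [ 0.5891801  -0.19174158  0.04      ]
```

View pics/c1.png

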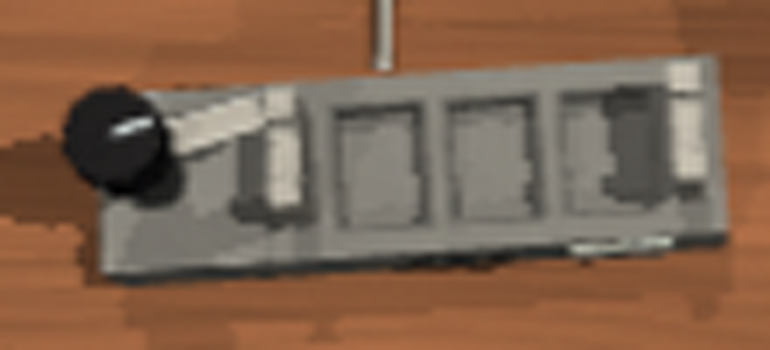

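View pics/c2.png

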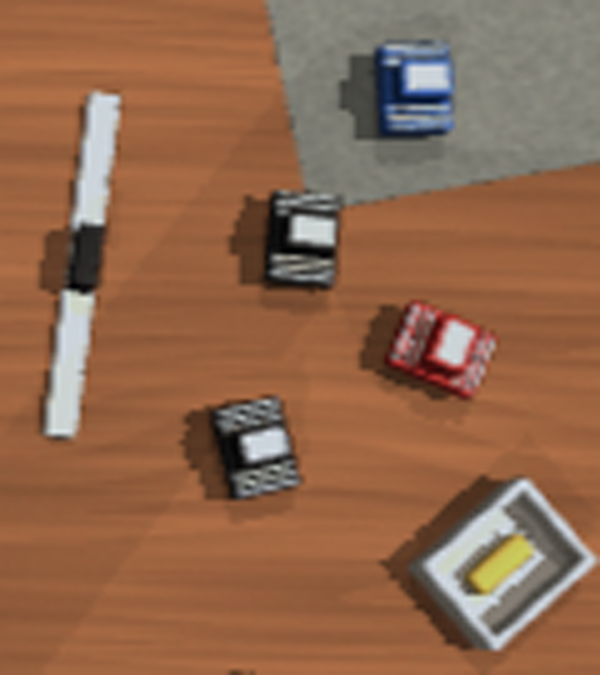

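```bash
cat >> h.py <<'E'
def RD(a):
    a=np.radians(a); c,s=np.cos(a),np.sin(a); return np.array([[c,s,0],[s,-c,0],[0,0,-1.]])
E
python3 - <<'E'
from h import *
d=load('top0')
for uv in [(242.1,167.9),(243.1,194.0),(154.7,199.3)]: print(px(d,uv,.05))
bot.movep([0.50,-0.25,0.33],RD(0)); print(bot.get_state()['joints'])
snap('wrist','w1')
bot.movep([0.52,0.12,0.30],RD(-90)); print(bot.get_state()['joints'])
snap('wrist','w2'); snap('top','top1'); snap('side','side1'); print(bot.get_state()['t'])
E
```

```text
[ 0.66869755 -0.03300684  0.05      ]
[ 0.5768034  -0.03873314  0.05      ]
[0.55085515 0.26382924 0.05      ]
[-2.78244849e+01  1.43290131e+01  8.12738724e+01 -3.21178288e-02
  8.44417808e+01 -2.77351397e+01]
[ 1.17093037e+01  1.24823996e+01  8.78790046e+01 -1.26281699e-02
  7.96340768e+01  1.01740114e+02]
3.8083
```

View pics/w1.png

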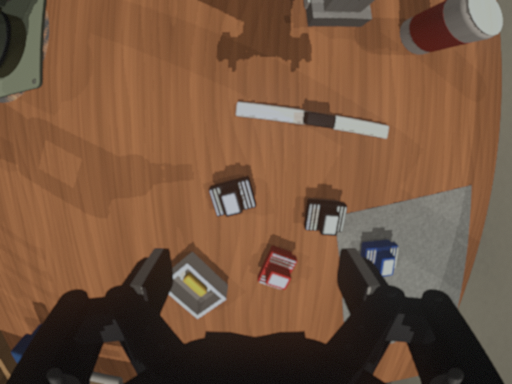

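View pics/w2.png

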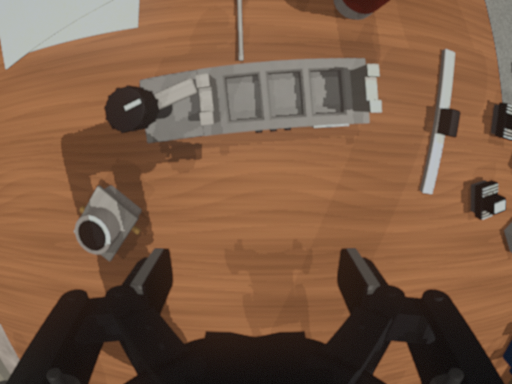

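View pics/top1.png

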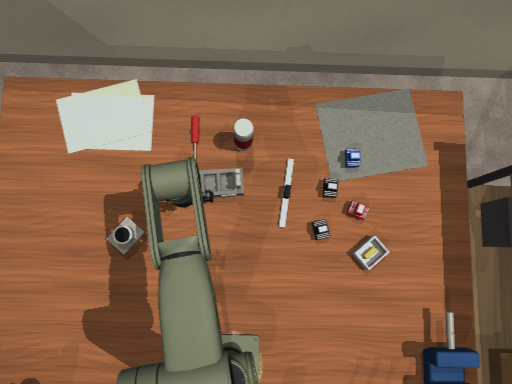

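View pics/side1.png

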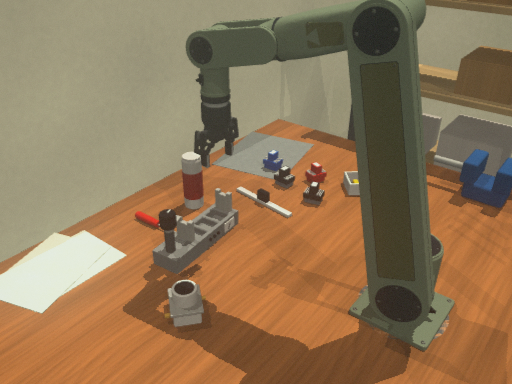

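Run:
```python
from h import *
bot.move_linear([0.49,0.11,0.24],feed=0.25)
snap('wrist','w3'); print(bot.get_state()['t'])
crop('w3',90,20,490,220,2,'c3')
```

```text
4.2833
```

View pics/w3.png

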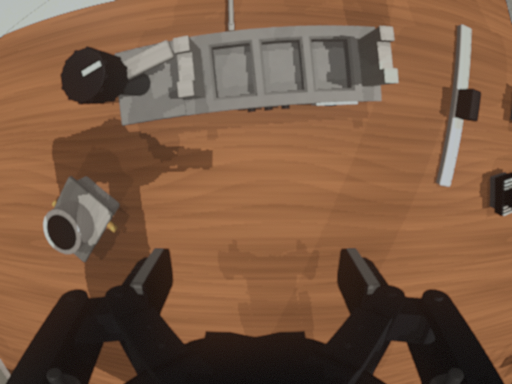

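Run:
```python
from h import *
crop('w3',50,20,250,130,4,'c3a'); crop('w3',200,15,400,125,4,'c3b')
```

```text
(no output)
```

View pics/c3a.png

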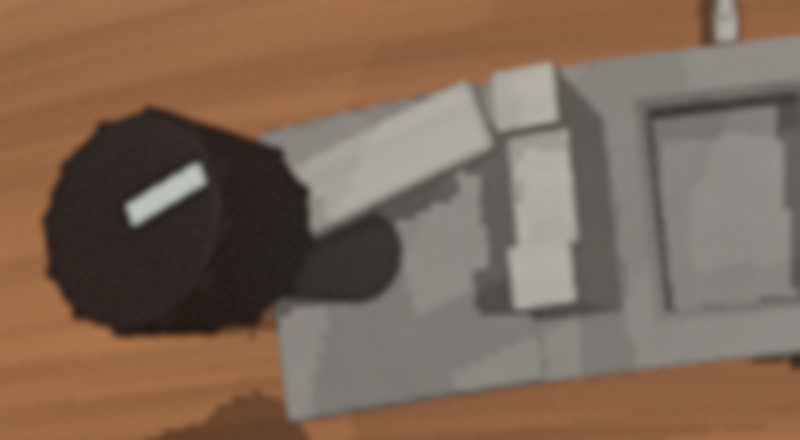

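View pics/c3b.png

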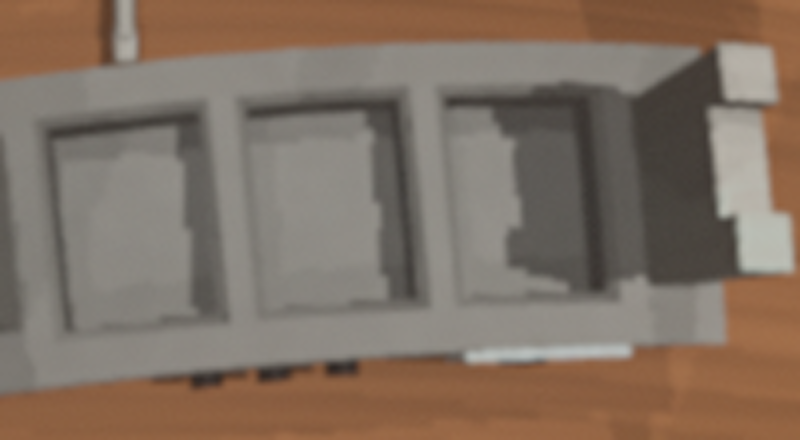

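```bash
cat > fit.py <<'E'
from h import *
from scipy.optimize import least_squares
d=load('w3')
A=lambda x,y:(50+(x+.5)/4-.5,20+(y+.5)/4-.5); B=lambda x,y:(200+(x+.5)/4-.5,15+(y+.5)/4-.5)
pts=[((-45,195,50),A(288,420)),((-45,-113,50),B(725,344)),((28,-89,116),B(715,42)),((28,-103,116),B(774,46)),((-28,-103,116),B(795,272)),((-28,-89,116),B(740,275)),
((28,103,116),A(490,75)),((28,89,116),A(553,62)),((-28,103,116),A(514,310)),((-28,89,116),A(577,302))]
def W(p,P):
    c,s=np.cos(p[2]),np.sin(p[2]); P=np.array(P)/1000.
    return np.array([p[0]+c*P[0]-s*P[1],p[1]+s*P[0]+c*P[1],P[2]])
f=lambda p:np.concatenate([proj(d,W(p,P))-uv for P,uv in pts])
if __name__=='__main__':
    r=least_squares(f,[.6,.1,.08],loss='soft_l1'); print(r.x,np.degrees(r.x[2])); print(f(r.x).reshape(-1,2).round(1))
    p=r.x
    for n,P in [('s0',(0,-56,50)),('s1',(0,0,50)),('s2',(0,56,50)),('knob',(0,165,176)),('sad',(0,0,106))]: print(n,W(p,P).round(4),proj(d,W(p,P)).round(1), [((proj(d,W(p,P))-o+.5)*4-.5).round(0) for o in ((50,20),(200,15))])
E
python3 fit.py
```

```text
[0.6155639  0.07921505 0.0947187 ] 5.426981939375449
[[-0.8  1.1]
 [ 0.6  0. ]
 [ 1.3  0.4]
 [-0.4  0.4]
 [-0.   0. ]
 [ 0.9 -1. ]
 [ 0.3 -0.3]
 [-0.5  0.3]
 [-0.  -0.2]
 [-0.8 -0.4]]
s0 [0.6209 0.0235 0.05  ] [332.4  62.7] [array([1131.,  172.]), array([531., 192.])]
s1 [0.6156 0.0792 0.05  ] [283.   64.6] [array([934., 180.]), array([334., 200.])]
s2 [0.6103 0.135  0.05  ] [232.2  69.1] [array([730., 198.]), array([130., 218.])]
knob [0.6    0.2435 0.176 ] [80.5 74.9] [array([123., 221.]), array([-477.,  241.])]
sad [0.6156 0.0792 0.106 ] [288.7  55.9] [array([956., 145.]), array([356., 165.])]
```

```bash
cat >> h.py <<'E'
def st(*k):
    s=bot.get_state(); print('t%.1f'%s['t'],'pos',np.round(s['ee_pos'],4),'F',np.round(s['ft_force'],1),'T',np.round(s['ft_torque'],2),'g%.4f'%s['grip_width'],'j6 %.1f'%s['joints'][5],*k); return s
KN=np.array([0.600,0.2435]); TP=np.array([0.6156,0.0792]); TY=5.427
E
python3 - <<'E'
from h import *
bot.movep([*KN,0.24],RD(20)); st()
print(bot.move_linear([*KN,0.138],feed=0.15,guard=15)); st()
bot.set_gripper(0.03,60); st()
for a in range(30,101,10):
    bot.movep([*KN,0.138],RD(a)); st(a)
snap('top','top2'); snap('side','side2')
crop('top2',130,140,260,220,6,'c4'); crop('side2',130,180,260,280,6,'c5')
E
```

```text
t5.8 pos [0.6002 0.2434 0.2404] F [-0.6  0.3 -0.2] T [ 0.   -0.01  0.01] g0.0854 j6 1.1
False
t6.7 pos [0.6006 0.2437 0.139 ] F [0.7 0.5 0.3] T [ 0.03 -0.02 -0.01] g0.0849 j6 1.1
t7.1 pos [0.6007 0.2438 0.1391] F [ 0.4 -0.4  5.2] T [-0.   -0.03 -0.03] g0.0427 j6 1.1
t7.4 pos [0.6006 0.2437 0.1391] F [ 0.8 -0.4  6. ] T [-0.02  0.08  0.04] g0.0426 j6 -9.0 30
t7.7 pos [0.6005 0.2436 0.1391] F [-0.6 -0.8  4.9] T [-0.1   0.05  0.05] g0.0432 j6 -19.0 40
t8.0 pos [0.6004 0.2436 0.1391] F [ 0.7 -0.9  5.9] T [-0.1   0.05  0.06] g0.0428 j6 -29.0 50
t8.3 pos [0.6003 0.2435 0.1391] F [-0.1 -0.   5.7] T [-0.14  0.08  0.06] g0.0426 j6 -39.0 60
t8.6 pos [0.6003 0.2434 0.1391] F [ 0.5 -0.8  5.9] T [-0.12  0.17  0.09] g0.0426 j6 -49.0 70
t8.9 pos [0.6003 0.2432 0.1391] F [-1.7 -0.9  5.9] T [-0.2   0.14  0.04] g0.0426 j6 -59.0 80
t9.2 pos [0.6003 0.2432 0.1391] F [-0.3 -0.4  5.7] T [-0.24  0.1   0.02] g0.0428 j6 -69.0 90
t9.5 pos [0.6003 0.243  0.1391] F [ 0.2 -1.7  5.7] T [-0.3   0.12  0.05] g0.0430 j6 -79.0 100
```

View pics/c5.png

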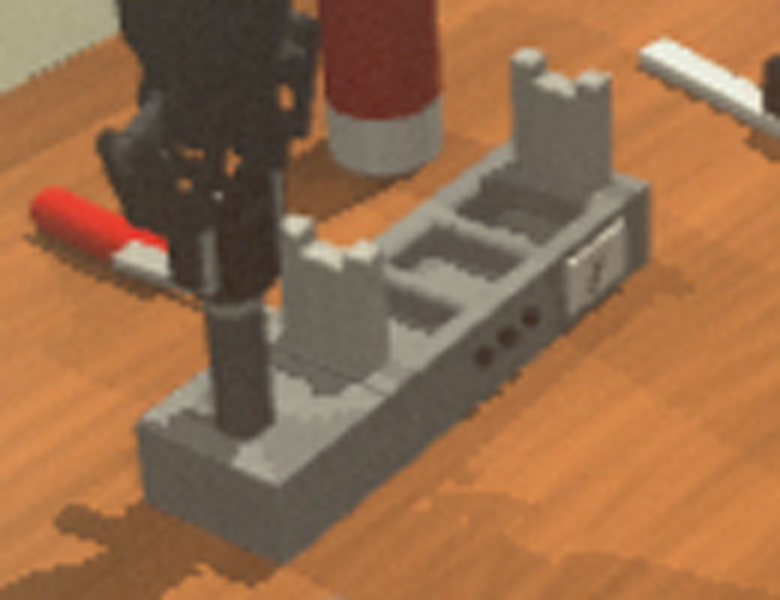

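Run:
```python
from h import *
bot.set_gripper(0.085); bot.move_linear([*KN,0.25],feed=0.25); st()
snap('wrist','w4')
bot.movep([0.53,-0.42,0.2],RD(0)); st()
snap('wrist','w5'); snap('top','top3')
crop('top3',130,140,260,220,6,'c4')
crop('w5',130,20,400,230,3,'c6')
```

```text
t10.7 pos [0.5996 0.2434 0.2495] F [ 0.5 -0.1 -0.8] T [-0.   -0.01 -0.03] g0.0853 j6 -78.9
t13.1 pos [ 0.5307 -0.4191  0.2001] F [ 0.3 -0.3 -0.3] T [ 0.   -0.02 -0.01] g0.0847 j6 -39.4
```

View pics/c4.png

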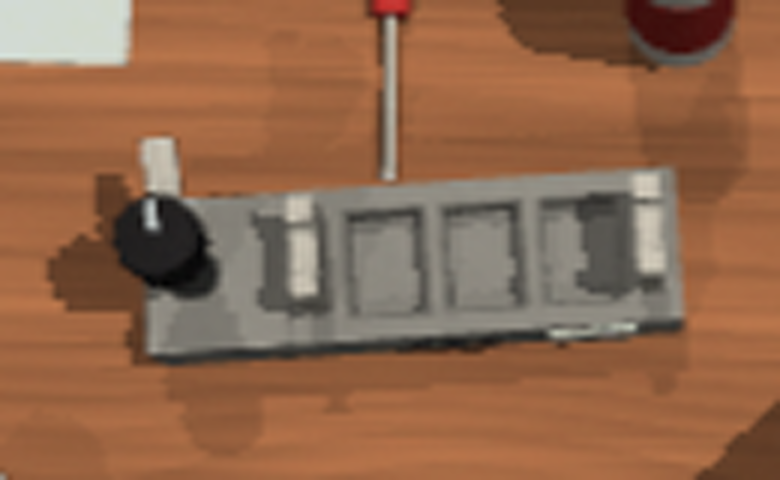

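View pics/w5.png

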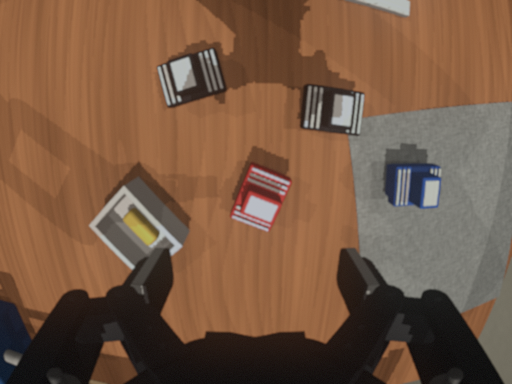

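View pics/c6.png

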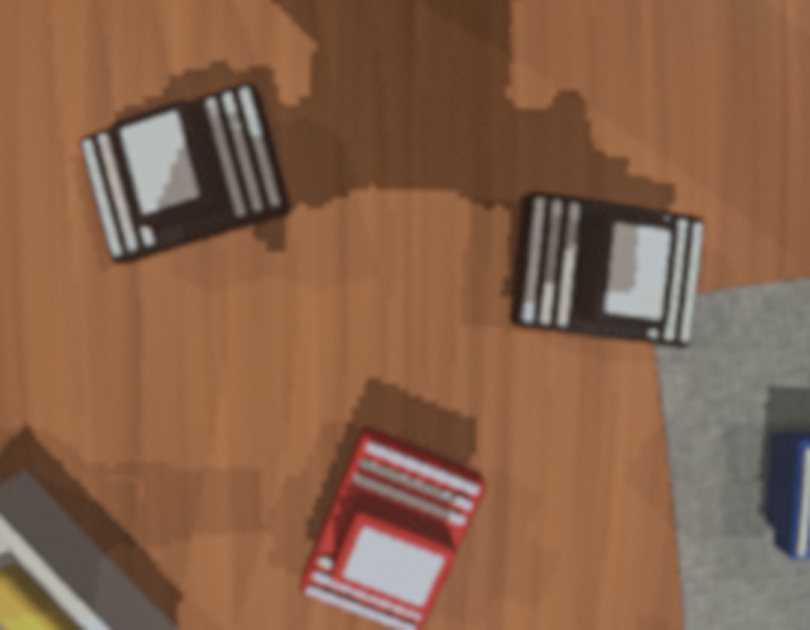

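```bash
cat > fm.py <<'E'
from h import *
from scipy.optimize import least_squares
def fit(d,pts,x0):
    def W(p,P):
        c,s=np.cos(p[2]),np.sin(p[2]); P=np.array(P)/1000.
        return np.array([p[0]+c*P[0]-s*P[1],p[1]+s*P[0]+c*P[1],P[2]])
    f=lambda p:np.concatenate([proj(d,W(p,P))-uv for P,uv in pts])
    r=least_squares(f,x0); print(r.x.round(4),'deg %.2f'%np.degrees(r.x[2]),'res',f(r.x).reshape(-1,2).round(1).tolist()); return r.x,W
E
python3 - <<'E'
from fm import *
d=load('w5'); C=lambda x,y:np.array([130+(x+.5)/3-.5,20+(y+.5)/3-.5])
c3=[(-32,24,38),(32,24,38),(32,-24,38),(-32,-24,38)]
g3=[(-13,18,68),(13,18,68),(13,-18,68),(-13,-18,68)]
for n,b,l,x0 in [('A',[(83,137),(253,86),(288,210),(121,260)],[(118,125),(182,109),(199,202),(140,214)],(.46,-.3,.2)),('B',[(526,195),(703,217),(689,345),(515,323)],[(614,220),(670,227),(660,321),(604,316)],(.6,-.34,-.1))]:
    p,W=fit(d,[(P,C(*u)) for P,u in zip(c3,b)],x0)
    print('label centre pred',((proj(d,W(p,(0,0,68)))-[130,20]+.5)*3-.5).round(0),'seen',np.mean(l,0))
E
```

```text
[ 0.4652 -0.3089  0.254 ] deg 14.56 res [[-0.8, -0.1], [1.2, -2.1], [1.4, 0.5], [-2.0, 1.7]]
label centre pred [163. 162.] seen [159.75 162.5 ]
[ 0.611  -0.3418 -0.0702] deg -4.02 res [[0.0, -1.9], [0.2, -0.8], [0.2, 1.0], [-0.3, 1.7]]
label centre pred [636. 270.] seen [637. 271.]
```

Run:
```python
from h import *
p=[0.611,-0.3418]; a=-4.02
bot.set_gripper(0.06)
bot.movep([*p,0.13],RD(a)); bot.move_linear([*p,0.041],feed=0.12,guard=12); st()
bot.set_gripper(0.02,50); st()
bot.move_linear([*p,0.22],feed=0.25); st()
snap('wrist','w6'); snap('side','side3')
crop('side3',230,100,330,210,6,'c7')
```

```text
t15.0 pos [ 0.6115 -0.3424  0.0421] F [ 0.2 -0.2  0.6] T [-0.06 -0.06  0.01] g0.0604 j6 -26.1
t15.4 pos [ 0.6116 -0.342   0.042 ] F [ 0.7 -0.2  3. ] T [ 0.07  0.11 -0.01] g0.0250 j6 -26.1
t16.3 pos [ 0.6101 -0.3412  0.2178] F [ 0.6  0.2 -1.3] T [-0.01  0.03 -0.01] g0.0252 j6 -26.1
```

View pics/w6.png

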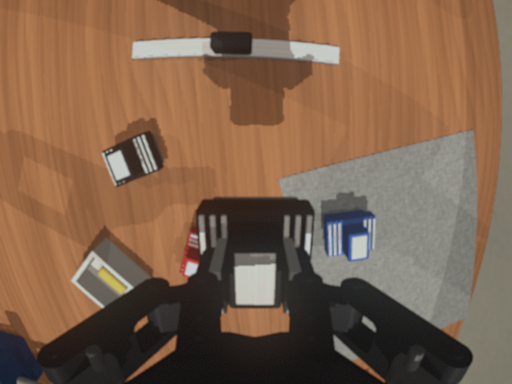

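View pics/c7.png

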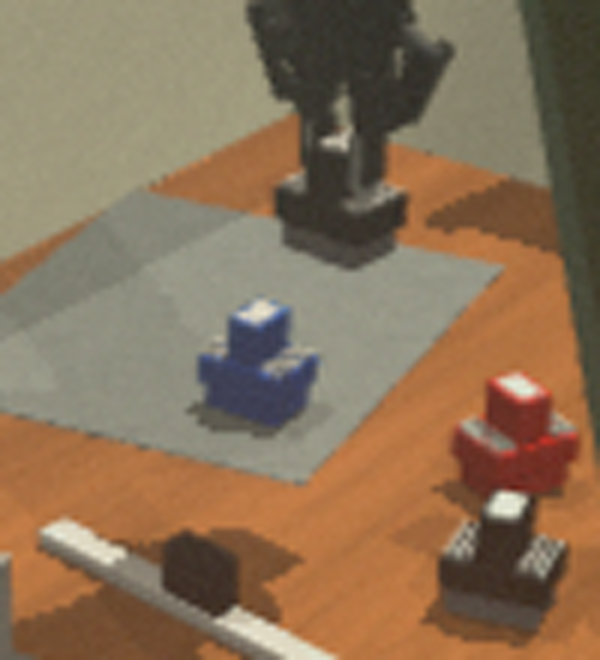

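Run:
```python
from h import *
crop('w6',180,180,330,310,5,'c8')
d=load('w6')
for off in (-2,0,2):
    for z in (.004,):
        print(off,[((proj(d,d['ee_pos']+d['eef_rot']@np.array([x,-.024+off/1000,z]))-[180,180]+.5)*5-.5).round(0) for x in (-.032,.032)], [((proj(d,d['ee_pos']+d['eef_rot']@np.array([x,y+off/1000,-.026]))-[180,180]+.5)*5-.5).round(0) for x,y in ((-.013,-.018),(.013,.018))])
```

```text
-2 [array([ 75., 132.]), array([685., 133.])] [array([230., 310.]), array([514., 640.])]
0 [array([ 76., 150.]), array([684., 151.])] [array([231., 331.]), array([513., 655.])]
2 [array([ 77., 168.]), array([683., 168.])] [array([232., 351.]), array([512., 671.])]
```

View pics/c8.png

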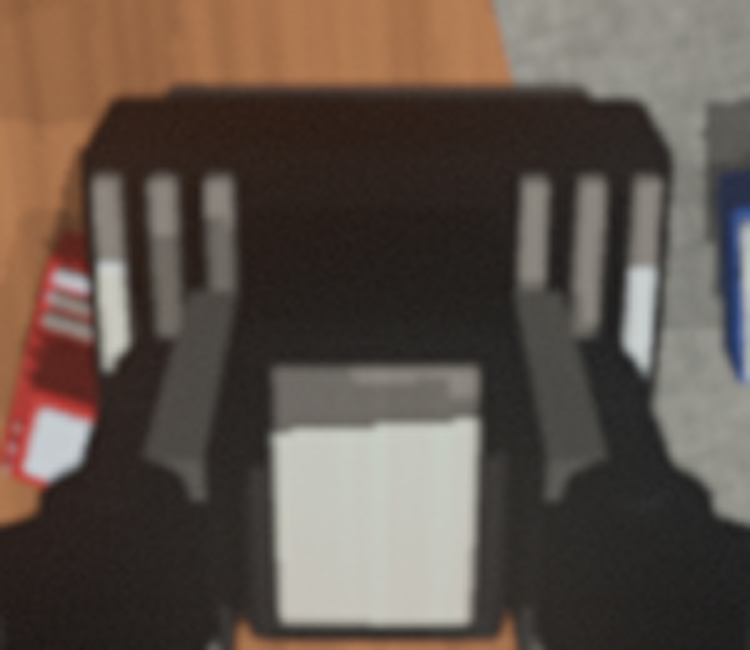

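```bash
cat >> h.py <<'E'
S=[np.array([0.6209,0.0235]),np.array([0.6156,0.0792]),np.array([0.6103,0.135])]
E
python3 - <<'E'
from h import *
p=S[0]; a=TY
bot.movep([0.615,-0.1,0.24],RD(a)); bot.movep([*p,0.2],RD(a))
bot.move_linear([*p,0.105],feed=0.15); bot.wait(0.2); st()
print(bot.move_linear([*p,0.0735],feed=0.04,guard=12)); st()
snap('side','side4'); crop('side4',130,160,270,270,6,'c9')
snap('wrist','w7')
E
```

```text
t18.9 pos [0.6216 0.0234 0.1063] F [-0.2  0.3 -1. ] T [ 0.08 -0.04 -0.  ] g0.0250 j6 -4.3
True
t19.7 pos [0.6203 0.0235 0.0739] F [-0.8 -0.   4.3] T [-0.05  0.14 -0.  ] g0.0253 j6 -4.3
```

View pics/c9.png

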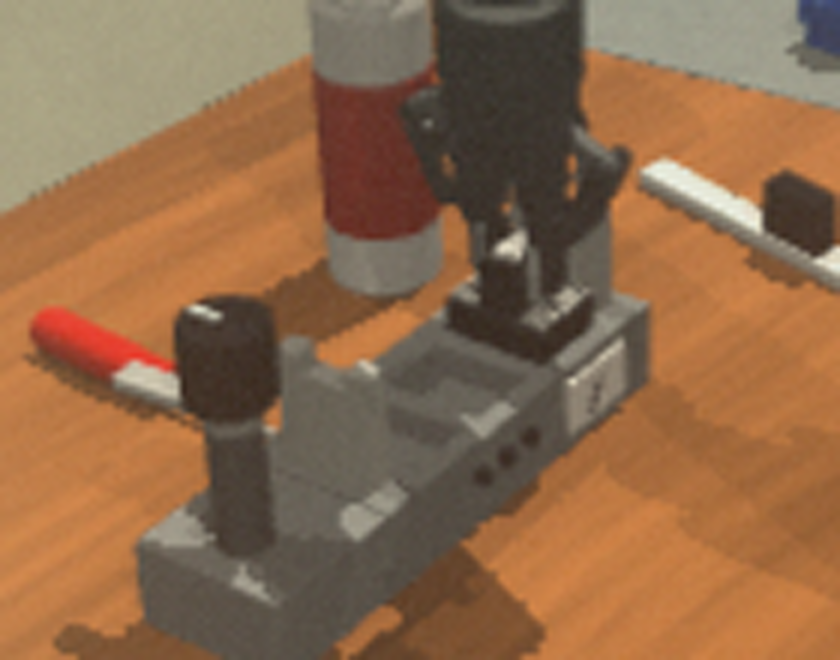

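View pics/w7.png

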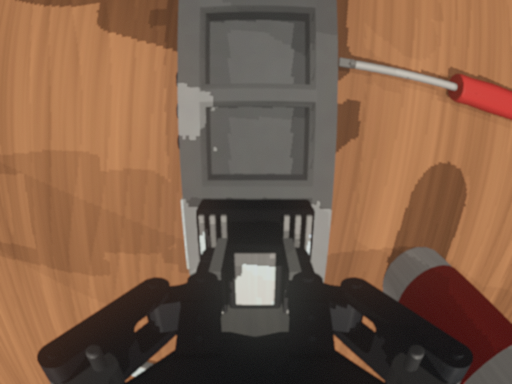

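Run:
```python
from h import *
bot.set_gripper(0.06); st(); bot.move_linear([*S[0],0.24],feed=0.25)
bot.movep([0.45,-0.40,0.2],RD(0)); bot.wait(0.1); st()
snap('wrist','w8'); snap('top','top4')
crop('w8',200,40,360,150,5,'c10');
```

```text
t20.2 pos [0.6193 0.0235 0.0726] F [ 0.2 -0.2 -0.3] T [-0.02  0.01 -0.01] g0.0598 j6 -4.3
t22.8 pos [ 0.4508 -0.3992  0.2001] F [-1.   0.5  0.3] T [-0.01 -0.    0.05] g0.0601 j6 -42.7
```

View pics/w8.png

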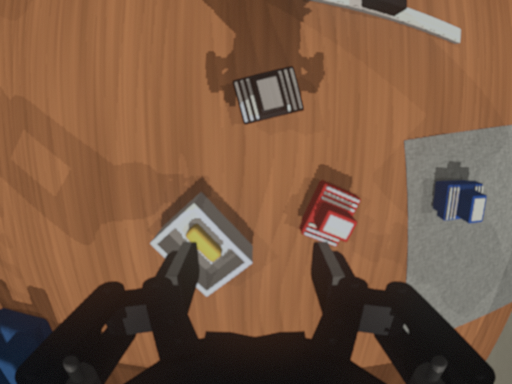

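View pics/c10.png

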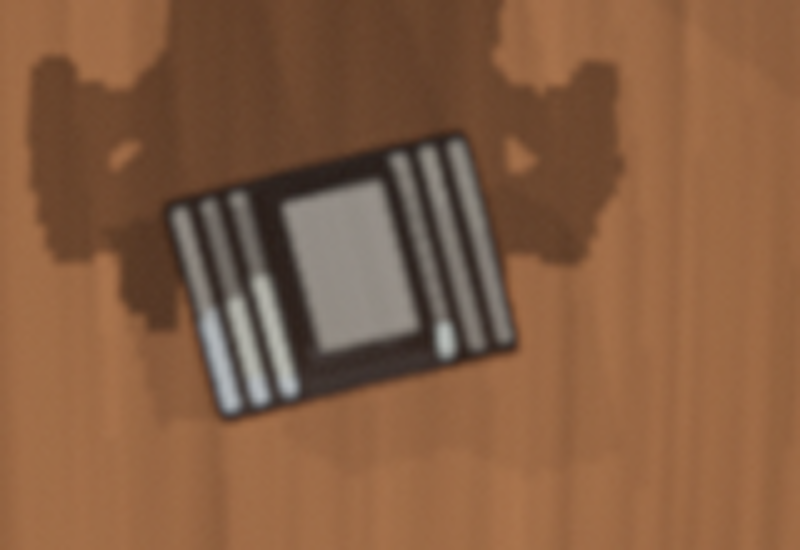

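Run:
```python
from fm import *
d=load('w8'); C=lambda x,y:np.array([200+(x+.5)/5-.5,40+(y+.5)/5-.5])
c3=[(-32,24,38),(32,24,38),(32,-24,38),(-32,-24,38)]
p,W=fit(d,[(P,C(*u)) for P,u in zip(c3,[(164,203),(464,132),(519,349),(224,420)])],(.46,-.3,.2))
print(((proj(d,W(p,(0,0,68)))-[200,40]+.5)*5-.5).round(0),'seen',np.mean([(282,205),(382,180),(418,330),(318,353)],0))
```

```text
[ 0.4638 -0.3086  0.2542] deg 14.56 res [[-1.0, -0.6], [0.8, -1.3], [1.1, 0.6], [-0.9, 1.2]]
[351. 266.] seen [350. 267.]
```

Run:
```python
from h import *
p=[0.464,-0.3087]; a=14.56
bot.movep([*p,0.13],RD(a)); bot.move_linear([*p,0.041],feed=0.12,guard=12); st()
bot.set_gripper(0.02,50); st()
bot.move_linear([*p,0.22],feed=0.25); bot.wait(0.1); st()
d=snap('wrist','w9')
crop('w9',180,180,330,310,5,'c11')
```

```text
t24.3 pos [ 0.4646 -0.3094  0.0417] F [-1.  -1.2  0.3] T [ 0.02  0.03 -0.03] g0.0598 j6 -49.4
t24.7 pos [ 0.4646 -0.3091  0.0419] F [-0.6  0.4  5.7] T [ 0.02  0.02 -0.02] g0.0254 j6 -49.4
t25.7 pos [ 0.463  -0.308   0.2178] F [-0.6 -0.5 -1.5] T [ 0.04 -0.02  0.  ] g0.0252 j6 -49.4
```

View pics/c11.png

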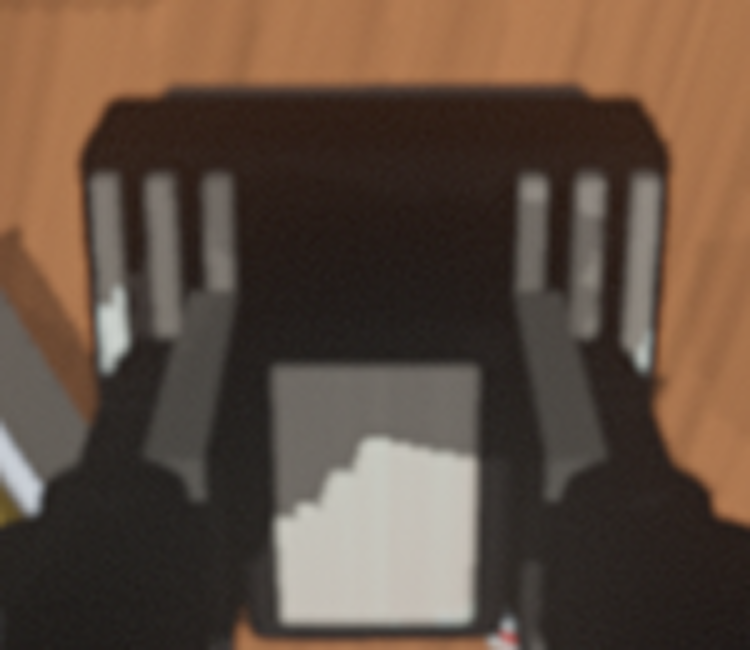

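Identical in-hand pose to the first module; I insert it the same way, into socket 1, after a look at the bar for later.

Run:
```python
from h import *
p=S[1]; a=TY
bot.movep([0.58,-0.1,0.24],RD(a)); bot.movep([*p,0.2],RD(a))
bot.move_linear([*p,0.105],feed=0.15); bot.wait(0.2); st()
print(bot.move_linear([*p,0.0735],feed=0.04,guard=12)); st()
bot.set_gripper(0.06); st(); bot.move_linear([*p,0.26],feed=0.25)
bot.movep([0.55,0.00,0.26],RD(-90)); bot.wait(0.1)
snap('wrist','w10'); snap('side','side5'); crop('side5',130,160,270,270,6,'c12')
bot.movep([0.58,-0.30,0.22],RD(0)); bot.wait(0.1); st()
snap('wrist','w11')
```

```text
t28.5 pos [0.6163 0.0792 0.1063] F [ 0.6  0.8 -0.8] T [ 0.02 -0.02 -0.02] g0.0249 j6 0.8
True
t29.2 pos [0.6151 0.0792 0.0739] F [0.3 0.  4.1] T [-0.06 -0.04 -0.03] g0.0251 j6 0.8
t29.7 pos [0.6142 0.0791 0.0728] F [ 0.6  0.3 -0.1] T [-0.06  0.02 -0.02] g0.0601 j6 0.8
t34.0 pos [ 0.5802 -0.2994  0.2202] F [ 0.6  1.  -0.8] T [-0.01  0.   -0.02] g0.0604 j6 -28.3
```

View pics/w10.png

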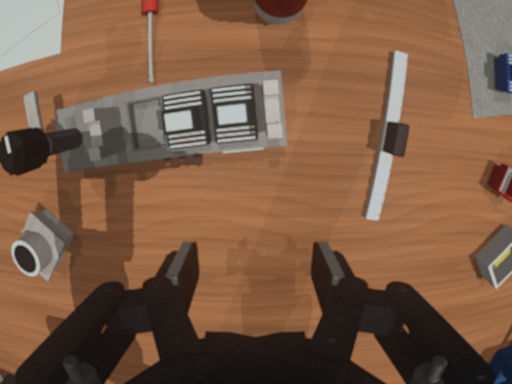

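View pics/c12.png

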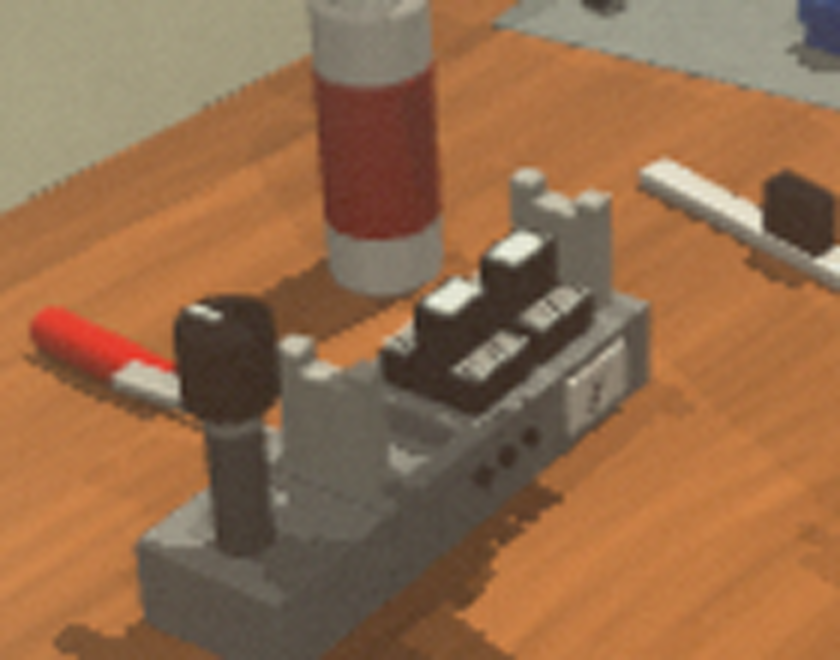

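View pics/w11.png

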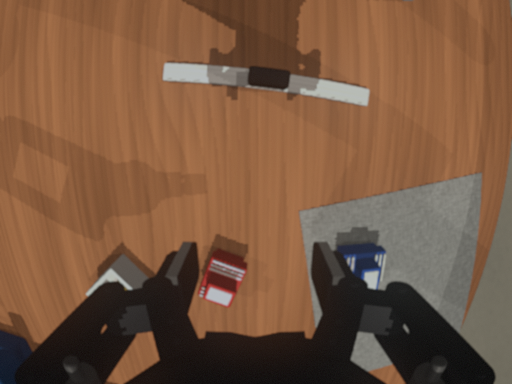

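Both modules look seated, level and square. Only two black modules were ever on the bench, and no third has shown. Next is the bar: it lies at (163..370, 62..105) in the wrist picture with its handle at (268,77).

Run:
```python
from h import *
crop('w11',150,50,390,115,3.3,'c13')
```

```text
(no output)
```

View pics/c13.png

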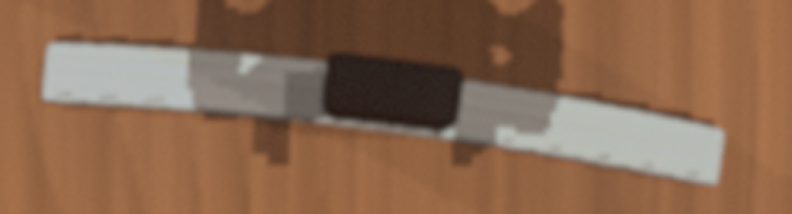

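Run:
```python
from fm import *
d=load('w11'); C=lambda x,y:np.array([150+(x+.5)/3.3-.5,50+(y+.5)/3.3-.5])
c3=[(-125,11,12),(125,11,12),(125,-11,12),(-125,-11,12)]
p,W=fit(d,[(P,C(*u)) for P,u in zip(c3,[(47,41),(724,129),(717,185),(43,100)])],(.59,-.19,0))
for P in [(-22,10,48),(22,10,48),(22,-10,48),(-22,-10,48)]: print(((proj(d,W(p,P))-[150,50]+.5)*3.3-.5).round(0))
```

```text
[ 0.5939 -0.1891 -0.1201] deg -6.88 res [[-0.5, -0.1], [1.1, -0.1], [0.8, 0.3], [-1.3, -0.1]]
[327.  49.]
[466.  67.]
[458. 128.]
[319. 110.]
```

Run:
```python
from h import *
p=[0.594,-0.189]; a=83.12
bot.movep([*p,0.14],RD(a)); bot.move_linear([*p,0.0165],feed=0.12,guard=12); st()
bot.set_gripper(0.014,60); st()
bot.move_linear([*p,0.26],feed=0.25)
bot.movep([*p,0.26],RD(TY)); bot.wait(0.1); st()
snap('wrist','w12'); snap('side','side6'); crop('side6',150,40,320,200,4.5,'c14')
```

```text
t36.4 pos [ 0.5946 -0.1892  0.0173] F [-0.   0.5 -0.1] T [-0.02 -0.   -0.01] g0.0600 j6 -101.8
t36.8 pos [ 0.5944 -0.1892  0.0172] F [-0.5  0.1  3.9] T [ 0.03  0.05 -0.01] g0.0192 j6 -101.8
t39.3 pos [ 0.5939 -0.189   0.2596] F [-0.2  1.  -1.4] T [ 0.   -0.02 -0.04] g0.0188 j6 -24.2
```

View pics/w12.png

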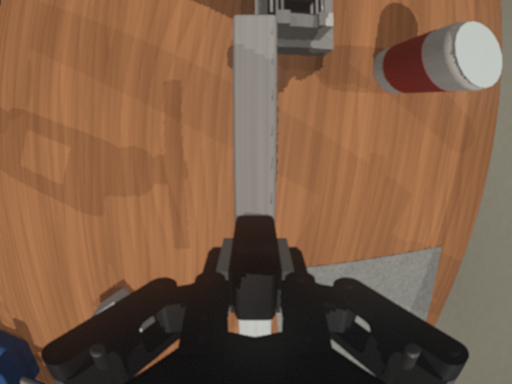

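View pics/c14.png

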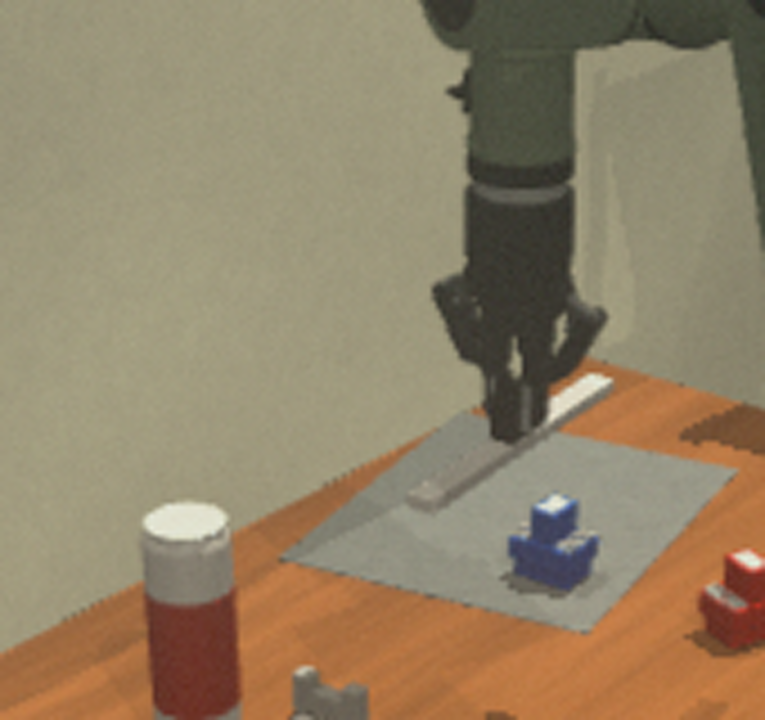

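Run:
```python
from h import *
p=S[1]
bot.move_linear([*p,0.26],RD(TY),feed=0.2); bot.wait(0.1)
bot.move_linear([*p,0.15],feed=0.15); bot.wait(0.2); st()
print(bot.move_linear([*p,0.1225],feed=0.04,guard=10)); st()
snap('wrist','w13'); snap('side','side7'); crop('side7',130,140,270,270,5,'c15')
```

```text
t42.1 pos [0.6162 0.0793 0.1511] F [ 0.1 -0.3 -1.1] T [0.02 0.05 0.  ] g0.0188 j6 0.8
True
t42.7 pos [0.6151 0.0791 0.1231] F [-0.5 -0.3  3.9] T [-0.04  0.02 -0.09] g0.0191 j6 0.8
```

View pics/w13.png

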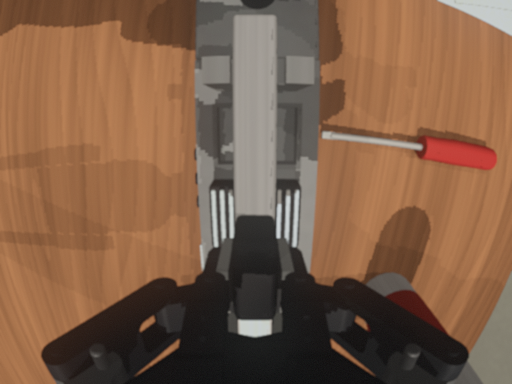

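View pics/c15.png

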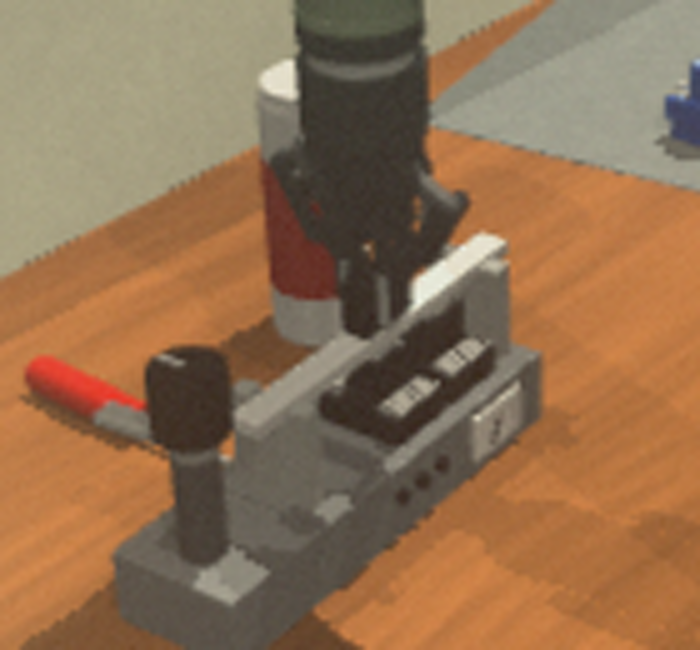

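Run:
```python
from h import *
p=S[1]
bot.set_gripper(0.05); st(); bot.move_linear([*p,0.27],feed=0.2)
bot.movep([0.53,0.10,0.28],RD(-90)); bot.wait(0.1)
snap('wrist','w14'); snap('side','side8'); crop('side8',130,140,270,270,5,'c16'); crop('w14',50,20,390,200,2.35,'c17')
```

```text
t43.2 pos [0.6141 0.079  0.122 ] F [-0.2  0.4 -0.1] T [ 0.01  0.02 -0.02] g0.0501 j6 0.8
```

View pics/c16.png

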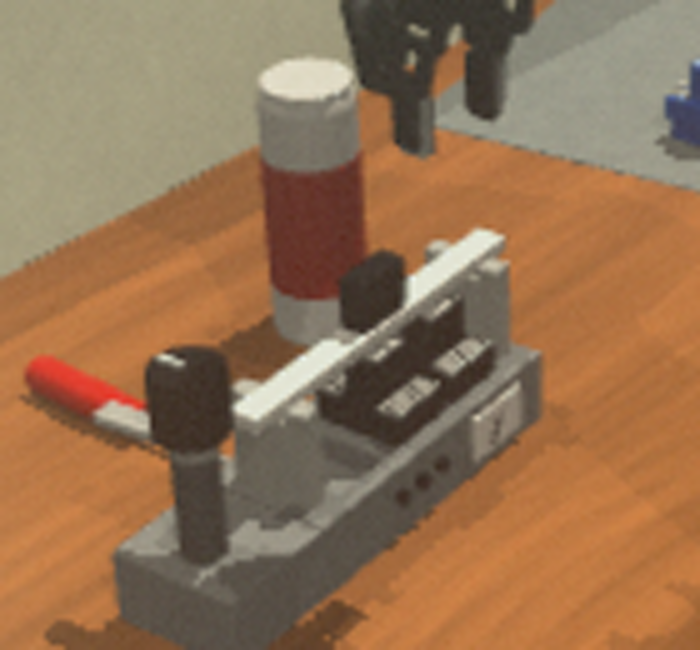

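View pics/c17.png

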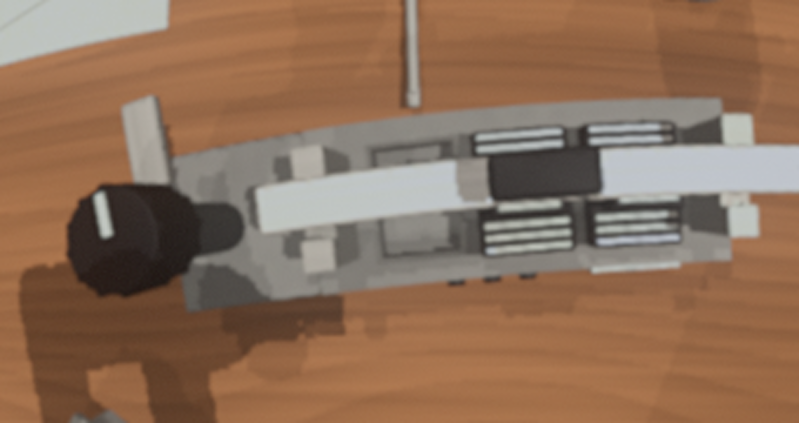

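Run:
```python
from h import *
d=load('w14'); C=lambda x,y:np.array([50+(x+.5)/2.35-.5,20+(y+.5)/2.35-.5])
q=px(d,C(98,192),.176)-px(d,C(106,237),.176); ang=np.degrees(np.arctan2(q[1],q[0])); print(q,ang,'open deg',ang-(TY-90))
bot.set_gripper(0.085)
bot.movep([*KN,0.24],RD(140)); bot.move_linear([*KN,0.138],feed=0.15,guard=12); st()
bot.set_gripper(0.03,60); st()
for a in range(130,59,-10):
    bot.movep([*KN,0.138],RD(a)); st(a)
```

```text
[0.01783395 0.00271678 0.        ] 8.661693312507138 open deg 93.23469331250715
t50.3 pos [0.6007 0.2437 0.139 ] F [ 0.1  0.7 -0.4] T [0.02 0.04 0.03] g0.0851 j6 -118.9
t50.7 pos [0.6009 0.2432 0.1392] F [ 0.4 -2.5  5. ] T [-0.29 -0.1   0.03] g0.0428 j6 -118.9
t51.0 pos [0.6009 0.2433 0.1392] F [ 0.6 -2.1  5.1] T [-0.37 -0.13 -0.05] g0.0426 j6 -108.9 130
t51.3 pos [0.6009 0.2432 0.1392] F [ 0.4 -1.5  5. ] T [-0.31 -0.08 -0.02] g0.0428 j6 -98.9 120
t51.6 pos [0.6009 0.2433 0.1392] F [ 1.1 -2.2  4.5] T [-0.31 -0.1  -0.06] g0.0429 j6 -88.9 110
t51.9 pos [0.6009 0.2432 0.1392] F [ 0.9 -1.7  5.2] T [-0.36 -0.14 -0.07] g0.0428 j6 -78.9 100
t52.2 pos [0.6009 0.2432 0.1392] F [ 1.5 -2.6  5.4] T [-0.4  -0.13 -0.05] g0.0429 j6 -68.9 90
t52.5 pos [0.6009 0.2433 0.1392] F [ 1.1 -2.   4.6] T [-0.34 -0.16 -0.08] g0.0427 j6 -58.9 80
t52.8 pos [0.6009 0.2433 0.1392] F [ 0.  -2.5  5.3] T [-0.36 -0.13 -0.05] g0.0431 j6 -48.9 70
t53.1 pos [0.6009 0.2433 0.1392] F [ 0.8 -1.6  5.5] T [-0.41 -0.14 -0.05] g0.0427 j6 -38.9 60
```

Run:
```python
from h import *
a=60; hit=None
while a>15:
    a-=4; bot.movep([*KN,0.138],RD(a)); s=st(a)
    if s['ft_torque'][2]<-0.16:
        if hit is None: hit=a; print('HIT',a)
    if hit is not None and a<=hit-24: break
```

```text
t53.3 pos [0.6009 0.2433 0.1392] F [ 1.5 -2.7  4.9] T [-0.38 -0.18 -0.03] g0.0429 j6 -34.9 56
t53.6 pos [0.6009 0.2433 0.1392] F [ 0.9 -2.1  4.7] T [-0.35 -0.12 -0.08] g0.0430 j6 -30.9 52
t53.8 pos [0.6009 0.2433 0.1392] F [ 0.7 -2.3  5.2] T [-0.39 -0.18 -0.1 ] g0.0426 j6 -26.9 48
t54.1 pos [0.6009 0.2433 0.1392] F [ 0.9 -2.9  5.4] T [-0.37 -0.21 -0.02] g0.0430 j6 -22.9 44
t54.3 pos [0.6009 0.2433 0.1392] F [ 1.  -1.7  5.1] T [-0.39 -0.14 -0.08] g0.0426 j6 -18.9 40
t54.6 pos [0.6009 0.2433 0.1392] F [ 1.2 -2.8  5.5] T [-0.39 -0.13 -0.03] g0.0429 j6 -14.9 36
t54.8 pos [0.6009 0.2433 0.1392] F [ 1.7 -1.9  5.3] T [-0.29 -0.15 -0.05] g0.0432 j6 -10.9 32
t55.1 pos [0.6009 0.2433 0.1392] F [ 0.8 -2.3  6.1] T [-0.33 -0.12 -0.07] g0.0427 j6 -6.9 28
t55.3 pos [0.6009 0.2433 0.1392] F [ 1.  -1.5  5.3] T [-0.41 -0.14 -0.03] g0.0428 j6 -2.9 24
t55.6 pos [0.6009 0.2433 0.1392] F [ 0.9 -1.7  5.9] T [-0.36 -0.12 -0.05] g0.0429 j6 1.1 20
t55.8 pos [0.6009 0.2433 0.1392] F [ 1.9 -2.2  5.4] T [-0.34 -0.15  0.01] g0.0429 j6 5.1 16
t56.1 pos [0.6009 0.2433 0.1392] F [-0.2 -2.5  5.1] T [-0.38 -0.18 -0.01] g0.0424 j6 9.1 12
```

Run:
```python
from h import *
snap('side','side9'); crop('side9',140,170,240,270,6,'c18'); snap('wrist','w15')
```

```text
(no output)
```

View pics/c18.png

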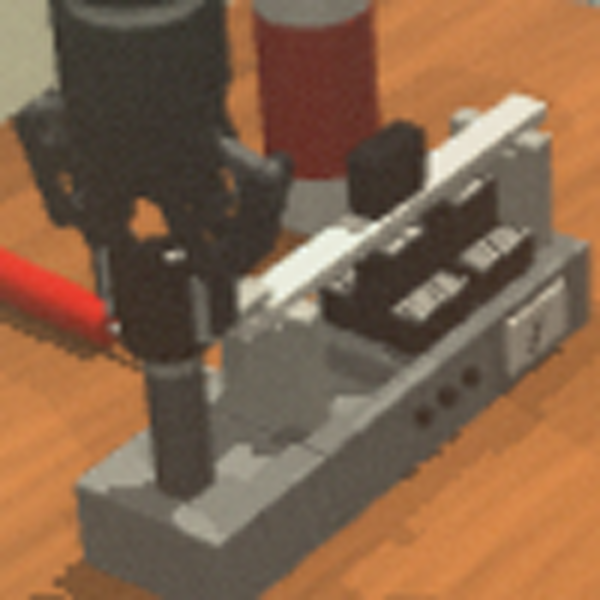

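View pics/w15.png

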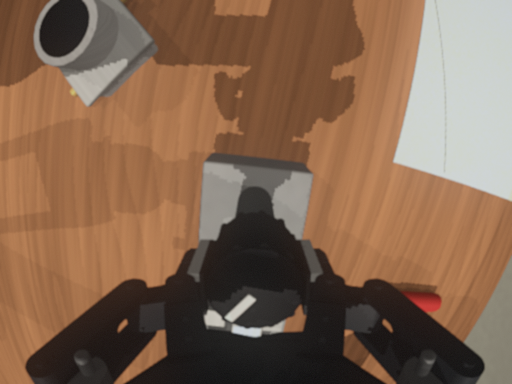

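Run:
```python
from h import *
d=load('w15'); print(proj(d,[.6,.2435,.176]))
q=px(d,(228,319),.176)-px(d,(254,297),.176); ang=np.degrees(np.arctan2(q[1],q[0])); print(q,ang,'rel closed deg',ang-(TY-90), px(d,(254,297),.176))
d=load('w3'); A=lambda x,y:(50+(x+.5)/4-.5,20+(y+.5)/4-.5)
q=px(d,A(205,172),.176)-px(d,A(130,215),.176); print('start pointer',np.degrees(np.arctan2(q[1],q[0]))-(TY-90))
q=px(d,A(478,110),.132)-px(d,[80.5,74.9],.176); print('start arm',np.degrees(np.arctan2(px(d,A(478,110),.130)[1]-.2435,px(d,A(478,110),.130)[0]-.6))-(TY-90))
crop('w15',190,230,320,350,6,'c19')
```

```text
[253.70353577 293.77956743]
[-0.00884911 -0.01496965  0.        ] -120.58888610178808 rel closed deg -36.01588610178807 [0.60048187 0.24183277 0.176     ]
start pointer 13.343659379538849
start arm 14.708360162706768
```

View pics/c19.png

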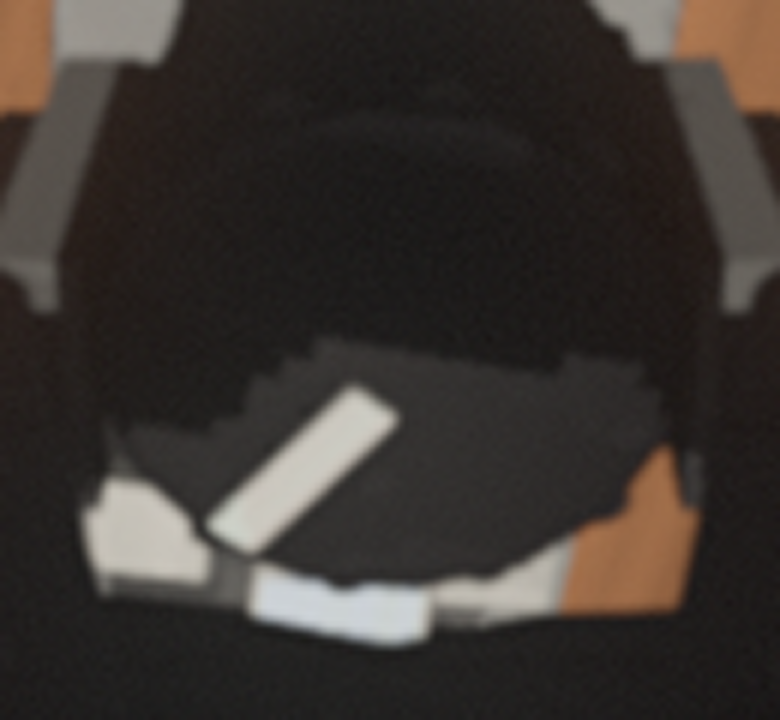

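Run:
```python
from h import *
bot.set_gripper(0.085); st(); bot.move_linear([*KN,0.28],feed=0.2)
bot.movep([0.53,0.12,0.30],RD(-90)); bot.wait(0.1); st()
snap('wrist','w16'); snap('side','side10'); crop('side10',140,150,260,270,5,'c20'); crop('w16',50,20,250,170,4,'c21')
```

```text
t56.7 pos [0.5998 0.2436 0.1377] F [0.2 0.7 0.4] T [-0.05  0.   -0.  ] g0.0850 j6 9.1
t59.1 pos [0.5301 0.1202 0.2996] F [-0.9 -0.  -0.1] T [ 0.04 -0.02  0.  ] g0.0854 j6 101.5
```

View pics/c20.png

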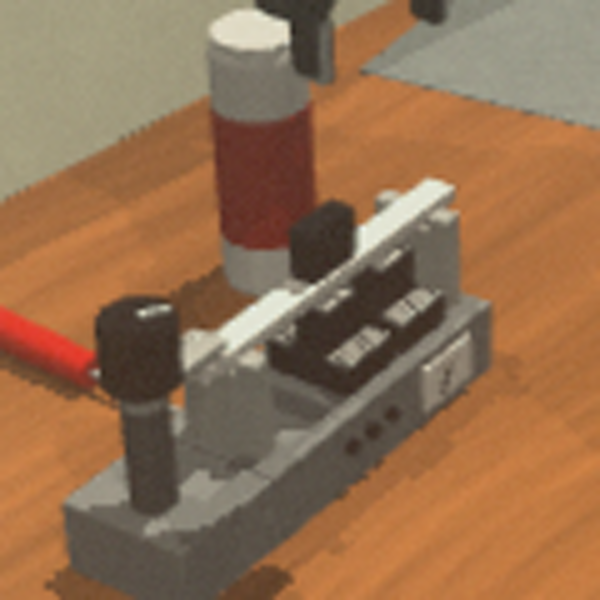

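View pics/c21.png

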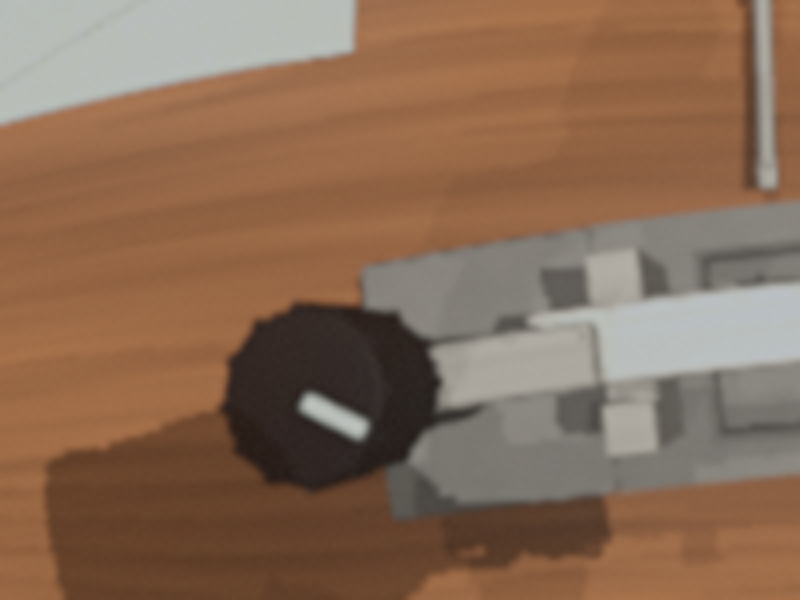

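View pics/w16.png

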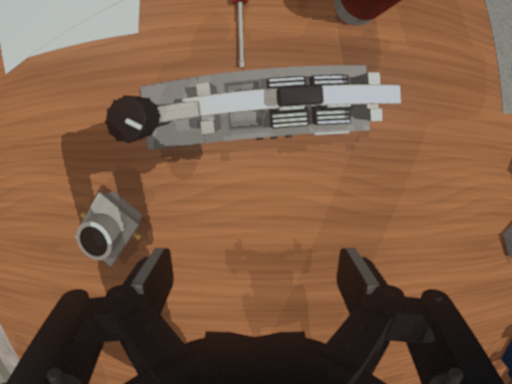

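Run:
```python
from h import *
d=load('w16'); C=lambda x,y:(50+(x+.5)/4-.5,20+(y+.5)/4-.5)
for n,a,b,z in [('armtop',(432,349),(590,322),.129),('armbot',(440,408),(600,388),.129),('pointer',(303,402),(366,433),.176),('bartop',(528,318),(795,285),.118)]:
    q=px(d,C(*b),z)-px(d,C(*a),z); print(n,np.degrees(np.arctan2(q[1],q[0]))-(TY-90))
e=px(d,C(597,355),.129); print(e,np.degrees(np.arctan2(e[1]-.2435,e[0]-.6))-(TY-90), np.hypot(e[0]-.6,e[1]-.2435))
# bar centre: handle top centre & ends
from fm import fit
crop('w16',180,60,420,160,3.3,'c22')
```

```text
armtop 1.0117106362552022
armbot -0.9562089869437358
pointer -33.058608848748975
bartop 0.0018506708669860927
[0.60603771 0.17895367 0.129     ] -0.08306446158259462 0.0648281047316996
```

View pics/c22.png

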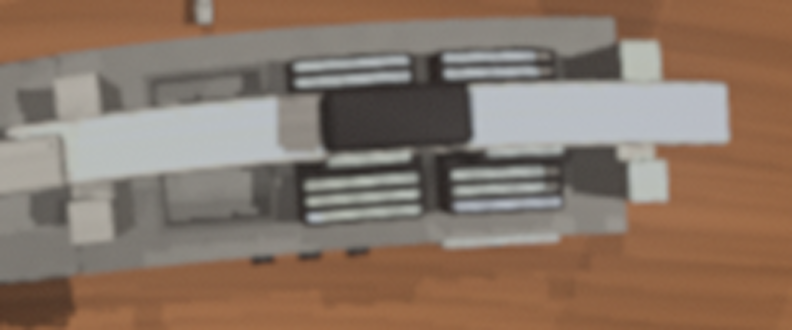

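Run:
```python
from h import *
d=load('w16'); C=lambda x,y:(180+(x+.5)/3.3-.5,60+(y+.5)/3.3-.5)
e=px(d,C(729,113),.118); t=np.radians(TY); u=np.array([np.cos(t),np.sin(t)]); v=np.array([-u[1],u[0]])
r=e[:2]-TP; print('bar end in tester (mm)',r@u*1e3,r@v*1e3)
snap('top','top5')
```

```text
bar end in tester (mm) 3.0165160218608063 -128.1432405525714
```

View pics/top5.png

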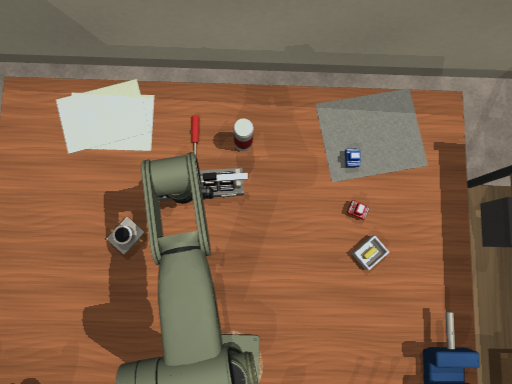

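The bar is about 3 mm off centre, the arm is at 0°, and the bystanders and look-alikes are where they started. I'm handing the job in.

Run:
```python
from h import *
st(); bot.job_done()
```

```text
t59.2 pos [0.5301 0.1202 0.2998] F [ 0.2  0.4 -0.2] T [ 0.03  0.   -0.02] g0.0849 j6 101.5
the job is handed in; nothing more can be done
```

I completed every step in order and handed the job in at about 59 s of the 184 s allowed; no verdict was reported.

- **Clamp:** I swung the arm open to about 93°, measured from the knob's pointer.
- **Modules:** Two black modules were on the bench. They went into sockets 0 and 1. Each stopped with the tool at 73.9 mm, against 74 mm for fully home, and the pictures show both seated, level and square. I left the red and blue look-alikes alone.
- **Bar:** It lies in both saddles, handle up, parallel to the tester and about 3 mm off centre.
- **Knob:** I turned it clockwise until the arm closed over the end of the bar. The arm measured 0° ± 1°. The pointer stands 33–36° past the arm, so the slip is about 0.6 rad, inside the 0.12 to 1.57 rad allowed.
- **End state:** The gripper is clear of everything, and in the last top view the bystanders are where they started.

One check did not work. The wrist torque never showed the expected rise to 0.25 N m when the knob started to slip. The slip is therefore confirmed only by the pointer angle and by the rotation I commanded (128° from 93° open); the two agree within about 3°.

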